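# Level the test-box shelf with a slot key and keep it pressed

### The arm

A 7-joint arm with a two-finger parallel gripper is mounted at the origin on the work surface. World frame = base frame: x ahead of the robot, y to its left, z up, the work surface at z = 0. Lengths are in m, angles in rad, forces in N, time in s.
With the tool pointing down it reaches from about 0.425 to 0.8 m from the base axis. Payload 8.3 kg.
Tool frame: the origin (TCP) lies at the very end of the fingers, on their centre line; the grasp point (between the pads) lies 19 mm behind it (robot.pinch_z is the z of the grasp point in the tool frame, in m); z points along the fingers, y is the line along which they close (so a half turn about z gives the same grasp; the last joint's range is limited). The gripper opens to 85 mm and grips with 20 to 120 N. Pads are 22 mm wide; open, the fingers measure 114 mm over their backs; the gripper's body (76 mm by 85 mm) begins 54 mm behind the grasp point. The pads swing forward as they close: fully open they stand 13 mm farther back than shut.
Start: joints at [-1.235, 0.383, 0.016, 1.37, -0.006, 1.388, -0.046], TCP at [0.243, 0.576, 0.231] pointing down, gripper open.
Joint ranges: [-2.95, 2.95], [-0.25, 2.06], [-1.52, 1.56], [0.18, 2.33], [-1.44, 4.58], [0.02, 2.06], [-3.01, 3.01]. Speed limits (rad/s): [2.39, 2.39, 3.01, 3.01, 3.14, 3.14, 3.14].

### API

Orientations are given as a 3x3 rotation matrix whose columns are the frame's x, y, z axes.
In Python, from rig import robot, eyes, order gives the robot as it stands. The module is installed in compiled form; this text tells all that it offers.
- The arm moves only by the shell command python3 -m handwheel 'ROWS' [FORCE]. ROWS is text: rows parted by semicolons, each of 5 numbers parted by spaces: the finger opening in mm, from 0 to 85.4, then the shift along the tool's x, y, z in mm, then the turn about the tool's z in degrees. A call has 1 to 20 rows; each row shifts and turns the commanded pose from where the row before left it, along the tool's axes as they then stand; what a row does not reach is not made up. A row lasts 1/12 s, in which the tool goes at most 41.7 mm and 7.16 degrees, less where a joint would pass 70% of its speed; a pose out of reach is approached as far as the arm can. A call with a gripper value outside its range is refused whole. The fingers move at their own pace and stop on an object; FORCE is the grip in N (left out, the last holds). Time passes only in rows, so rows that do not move let the fingers close. It gives the time, the measured TCP pose, the force, the opening and the grip force at its end, in the units of the state.
- robot.observe(): the state, without advancing time (a new reading comes with each control period).
- eyes.read_camera(name): name is "side" or "top"; returns a dict with "pixels" (384x512x3 uint8, blue, green, red), "depth" (384x512 float32, m along the optical axis (not along the pixel's ray), 0 where there is no reading), "mtx" (3x3 intrinsics, pixels), "extrinsics" (4x4, takes a point from camera to world coordinates). Camera axes: x right, y down, z forward; pixel columns grow to the right and rows downward; lengths in m; the calibration is good to about 2 mm. A picture is of the moment at which its call begins.
- order.close_job(): hands the job in; it is judged then, once.
The state is a dict: "clock": time; "joint_pos": joint angles; "joint_velocities": joint speeds; "joint_torque": joint torques, N m; "tool_pos": TCP position; "orientation": TCP orientation; "contact_force": force on the tool from outside, world axes, zero at the start; "ft_torque": the same for the moment, N m; "finger_gap": finger opening in m; "finger_force": force on a finger pad.
Only numpy, scipy, OpenCV 4.12 (cv2) and the standard library are available. Lean on these libraries where they do the work, as an engineer would, in place of code of your own. Each camera call takes 0.05 s, during which the arm holds its last target. There are 200 camera calls.

### The job

Take the upright key out of its wooden block, fit its blade into the slotted levelling-foot head beside the spirit level, press down with it, not hard, until the sprung shelf with the level is fully down, and turn the head until the bubble stands between the two lines. Finish like that: still gripping the key and pressing the shelf fully down with the bubble between the lines, letting go of nothing. Leave the toy car, the gears and the insulator where they are.

Things in the scene. Friction and masses are not known exactly. Their poses are not given: they have to be found in the camera images.
- key_mid (a point): Centre of the handle of the loose slot key (95 to 160 g) standing upright in the block: wooden bar 50 (its x) x 16 (its y) x 30 mm high, 77 mm above the blade's tip. Below it a round 12 mm steel shaft, lowest a flat steel blade 26 mm wide (along x, like the bar), 5 mm thick, 34 mm tall. Grip the bar across its 16 mm. z up. Works the same after half a turn
- block: Fixed wooden key block 70 (x) x 60 (y) x 35 mm high, origin at the centre of its underside; its slot is along its x, 25 mm deep, about 2 mm wider than the blade; pull the key straight up at least 30 mm to free it
- box: Fixed grey steel test box 170 (x) x 280 (y) x 60 mm high, origin at the centre of its underside, yaw within 0.3. On it an aluminium shelf 70 mm wide with the steel spirit level on it, hinged at its -y end (x 30, y -100, z 78 mm), its other end, where the foot is, sprung up. A black push button, not needed, stands on the box at x -50, y -85 mm
- foot_slot (a point): Centre of the slot floor in the brass foot head (38 mm disc) on the foot's screw through the shelf's free end, 150 mm from the hinge; 118 mm high, 111 mm when pressed fully down. The slot runs along this point's x between two upright bars 34 mm long, 9 mm tall, 9 mm apart, ends open; z up along the head's axis (within 0.06 of vertical). The blade goes to the floor, 2 mm play either side
- vial_mid (a point): Middle of the green vial on the spirit level (132 long, 30 wide, 24 mm high, along the box's y), 94 mm from the head's axis; its y points along the level to the foot head. Two black ring lines, inner edges 14 mm either side of it
- foot (a joint): Turn of the foot head, rad, positive clockwise seen from above; range -1.9 to 1.9, its zero means nothing. Friction about 0.12 N m, stays where left. Clockwise raises the shelf at the foot, 3.75 mm per rad (slope 0.025 rad per rad); the head itself stays at its height. At the start the shelf is too low there: 0.3 to 1.5 rad clockwise is needed
- press (a joint): Pressing of the shelf and level down on the box, rad: 0 = sprung up (foot head 7 mm up), 0.05 = fully down (stop). Pressing on the foot head takes about 3 N to begin, 5 N to be fully down; 6 to 15 N holds it well, 40 N or more is too much
- bubble (a joint): Place of the white bubble (22 mm long) from the vial's middle, m, positive towards the foot head. It runs to the higher end, settles in half a second, limit 0.022. Not fully pressed down, it tells nothing (stands towards the head); fully down, one rad clockwise of the foot moves it 12.5 mm towards the head. Between the lines = within 3 mm of 0
- car: Green tin racing car 130 x 60 x 45 mm, origin under its centre; leave alone
- gear1: Bronze spur gear 64 mm across, 18 mm high, lying flat, origin under its centre; leave alone
- gear2: Bronze spur gear 48 mm across, 16 mm high, lying flat, origin under its centre; leave alone
- insulator: White ceramic insulator 52 mm across, 62 mm high, standing, origin under its centre; leave alone
There are look-alikes about, which are no part of the job. Leave any blue look-alike of the part that bears key_mid alone. Of the things that look like the block, take the one that is farthest from the robot's base at the start.

How it is judged:
On the way, in this order (a step that is already met when the one before it is completed fails the run):
1. the key is out of its block (z of key_mid in the frame of block above 0.115 m), for 0.1 s.
2. the shelf with the level is pressed fully down by the key on the foot head (value of joint press above 0.045 rad and contact force between key and foot above 1.5 N), for 0.2 s.
At the end, for the whole second after the job is handed in: Through the last second the gripped key stands in the foot head's slot (handle within 20 mm of over it, upright within 0.25 rad) and presses on it with 1.5 to 40 N, the shelf with the level is fully down (within 0.005 rad) and the bubble is within 3 mm of the vial's middle, between the lines (all of step 2 and value of joint bubble between -0.003 and 0.003 m and contact force between key and foot below 40 N and contact force between the fingers and key above 2 N and horizontal distance between key_mid and foot_slot below 0.02 m and angle between key_mid's own z axis and vertical below 0.25 rad); the arm keeps its last pose, push and grip.
It fails at once if a bystander was moved more than 20 mm (distance of any of car, gear1, gear2, insulator from where it was at the start of the episode above 0.02 m).
It fails at once if the head was pressed far too hard (contact force between key and foot above 60 N).
It also fails if it takes over 48 s, if anything falls off the work surface, if the arm or the gripper's body presses on something with over 40 N, if the wrist force passes 120 N, or if a joint passes its speed limit or range.

## Working session

There is one attempt and no reset: what is moved stays moved. The work goes in short steps, Python scripts to look and compute and a shell command to move; the robot and the scene stay as the last step left them, time stands still between calls to the robot, and variables do not carry over. Pictures are saved under pics/ and viewed, at most 10 in all, crops included, and the job is handed in when it is done.

```bash
mkdir -p pics
cat > h.py <<'E'
import numpy as np, cv2
from rig import robot, eyes, order
def cam(n):
    c=eyes.read_camera(n); np.savez(f'{n}.npz',**c); return c
def load(n): return dict(np.load(f'{n}.npz'))
def pts(c):
    K=c['mtx'];E=c['extrinsics'];d=c['depth'];v,u=np.mgrid[:d.shape[0],:d.shape[1]]
    P=np.stack([(u-K[0,2])/K[0,0]*d,(v-K[1,2])/K[1,1]*d,d],-1)
    return P@E[:3,:3].T+E[:3,3]
def onplane(c,uv,z):
    K=c['mtx'];E=c['extrinsics'];uv=np.atleast_2d(np.array(uv,float))
    r=np.c_[(uv[:,0]-K[0,2])/K[0,0],(uv[:,1]-K[1,2])/K[1,1],np.ones(len(uv))]@E[:3,:3].T
    o=E[:3,3];return o+r*((z-o[2])/r[:,2])[:,None]
def proj(c,p):
    E=c['extrinsics'];q=(np.atleast_2d(p)-E[:3,3])@E[:3,:3];q=q@c['mtx'].T;return q[:,:2]/q[:,2:]
E
python3 - <<'E'
from h import *
a=cam('side');b=cam('top')
cv2.imwrite('pics/top1.png',cv2.resize(b['pixels'],(800,600)));cv2.imwrite('pics/side1.png',cv2.resize(a['pixels'],(800,600)))
np.set_printoptions(precision=3,suppress=True)
for c in(a,b):print(c['extrinsics'],c['mtx'])
s=robot.observe();print(s['clock'],s['tool_pos'],s['orientation'],robot.pinch_z)
E
```

```text
[[ 1.     0.005  0.024  0.494]
 [-0.019 -0.484  0.875 -0.988]
 [ 0.016 -0.875 -0.484  0.644]
 [ 0.     0.     0.     1.   ]] [[429.539   0.    253.547]
 [  0.    429.539 190.643]
 [  0.      0.      1.   ]]
[[ 0.007 -0.996  0.087  0.451]
 [-1.    -0.006  0.006 -0.054]
 [-0.006 -0.087 -0.996  0.915]
 [ 0.     0.     0.     1.   ]] [[372.724   0.    252.663]
 [  0.    372.724 189.283]
 [  0.      0.      1.   ]]
0.1 [0.242 0.576 0.23 ] [[-0.922  0.388 -0.001]
 [ 0.388  0.922 -0.002]
 [-0.    -0.002 -1.   ]] -0.0187
```

View pics/top1.png

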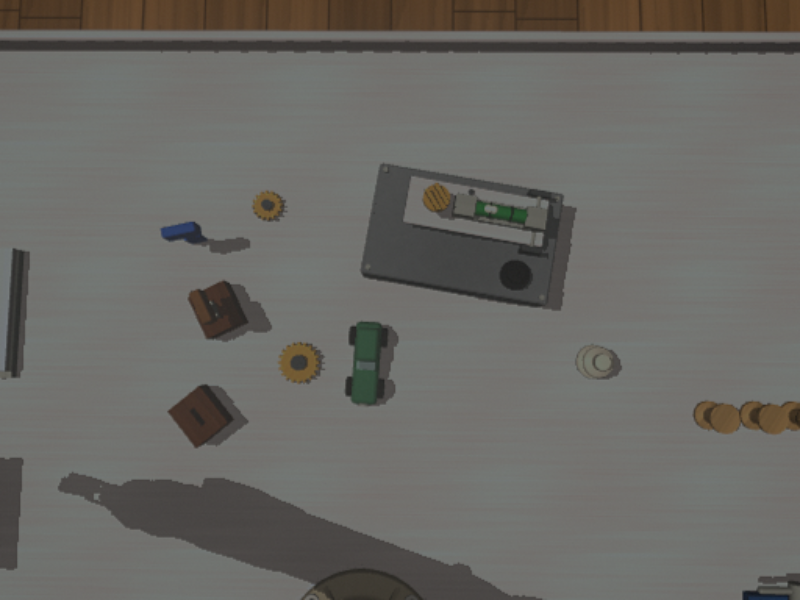

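View pics/side1.png

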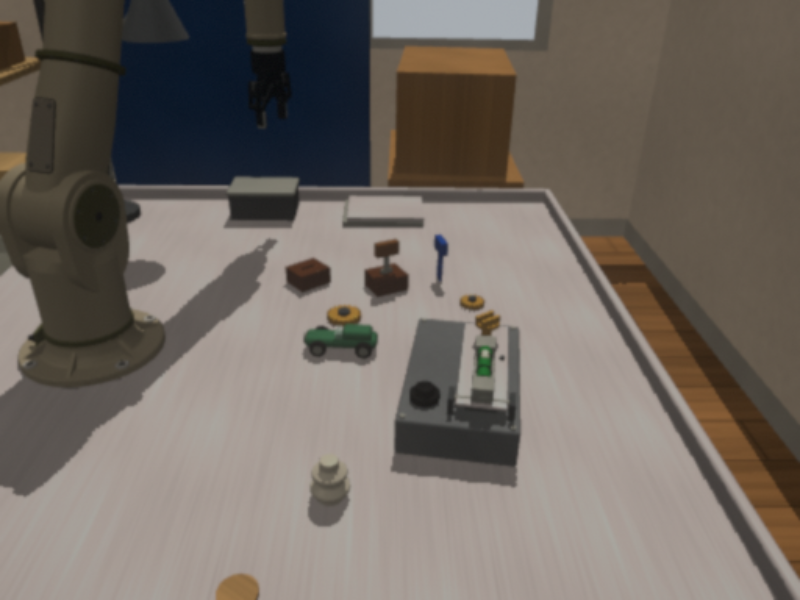

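The top view shows the brown key standing in its block at (205,308), an empty look-alike block at (200,415) and a blue look-alike key at (182,231). The test box is centred near (462,235), with the foot head at (436,197) and the vial at (500,211). The candidates are those two keys and two blocks. I choose the brown key in the farther block and will check it in a close crop.

Run:
```python
from h import *
np.set_printoptions(precision=4,suppress=True)
c=load('top');P=pts(c);hsv=cv2.cvtColor(c['pixels'],cv2.COLOR_BGR2HSV)
s=load('side');Q=pts(s)
def rect(m,name,X):
    n,l,st,ce=cv2.connectedComponentsWithStats(m.astype(np.uint8))
    for i in range(1,n):
        if st[i,4]<25: continue
        p=X[l==i];r=cv2.minAreaRect((p[:,:2]*1000).astype(np.float32))
        print(name,st[i],'ctr',ce[i],'mean',p.mean(0),'zmed',np.median(p[:,2]),'rect',np.round(r[0],1),np.round(r[1],1),round(r[2],1))
v,u=np.mgrid[:384,:512]
reg=(u>90)&(u<170)&(v>130)&(v<300)
rect(reg&(P[...,2]>.088)&(P[...,2]<.115),'key/top',P)
rect(reg&(P[...,2]>.03)&(P[...,2]<.04),'block/top',P)
rs=(u>170)&(u<300)&(v>140)&(v<200)
rect(rs&(Q[...,2]>.072)&(Q[...,2]<.115)&(Q[...,1]<.4),'key/side',Q)
rb=(u>220)&(u<370)&(v>95)&(v<200)
rect(rb&(P[...,2]>.055)&(P[...,2]<.066),'box',P)
br=(hsv[...,0]>12)&(hsv[...,0]<28)&(hsv[...,1]>110)
rect(rb&br,'brass/top',P)
gr=(hsv[...,0]>45)&(hsv[...,0]<80)&(hsv[...,1]>110)
rect(rb&gr,'green/top',P)
h2=cv2.cvtColor(s['pixels'],cv2.COLOR_BGR2HSV)
rect((h2[...,0]>12)&(h2[...,0]<28)&(h2[...,1]>110)&(u>290)&(u<330)&(v>195)&(v<220),'brass/side',Q)
t=cv2.resize(c['pixels'][165:225,105:165],(400,400),interpolation=cv2.INTER_CUBIC)
w=cv2.resize(c['pixels'][105:165,255:315],(400,400),interpolation=cv2.INTER_CUBIC)
cv2.imwrite('pics/crop1.png',np.hstack([t,w]))
```

```text
key/top [103 142  23  11 150] ctr [113.5867 146.8667] mean [0.6166 0.2641 0.0915] zmed 0.09137346513226197 rect [616.7 264.6] [15.6 49.4] 13.9
key/top [121 185  16  23 196] ctr [128.4745 196.0969] mean [0.5055 0.2237 0.1002] zmed 0.10118259839845922 rect [505.7 225.2] [49.9 16.5] 25.5
block/top [120 180  36  37 525] ctr [140.3029 198.4362] mean [0.5045 0.2177 0.0349] zmed 0.03502918050839754 rect [505.5 225.4] [70.  61.7] 26.8
block/top [107 248  39  39 772] ctr [126.0803 266.4689] mean [0.3454 0.2456 0.0348] zmed 0.03486912758891214 rect [345.2 246.1] [70.2 61.4] 38.9
key/side [278 150   9  12  79] ctr [281.8987 155.2911] mean [0.616  0.2552 0.0858] zmed 0.08735269952117608 rect [617.1 260.5] [17.7 47.7] 10.0
key/side [239 153  16  12 160] ctr [246.6062 158.5563] mean [0.5041 0.2187 0.0902] zmed 0.09092429779751982 rect [505.3 220.7] [48.2 23.3] 16.9
box [ 231  105  130   90 5401] ctr [288.1035 155.6538] mean [ 0.6048 -0.13    0.06  ] zmed 0.060021952105926646 rect [ 620.8 -147.7] [280.2 170.4] 80.4
brass/top [271 117  17  18 208] ctr [279.0817 126.1587] mean [ 0.6578 -0.1052  0.1225] zmed 0.12081606077126378 rect [ 658.5 -105.4] [35.1 35.8] 18.8
green/top [305 129   8   9  37] ctr [307.4324 132.8649] mean [ 0.6468 -0.1685  0.1084] zmed 0.10833094509110619 rect [ 647.1 -171.3] [18.6 14.9] 77.0
green/top [317 132  10   8  55] ctr [322.1455 135.4727] mean [ 0.6413 -0.2009  0.1078] zmed 0.10773451073850437 rect [ 641.7 -200.5] [18.9 15.2] 73.7
green/top [328 134   9   8  55] ctr [332.1273 137.1455] mean [ 0.6379 -0.2229  0.1069] zmed 0.10733853309877006 rect [ 639.  -223.2] [17.2 16.4] 77.7
brass/side [305 199  14  15 141] ctr [311.5674 205.7518] mean [ 0.6558 -0.1193  0.1242] zmed 0.12088753653424689 rect [ 585.  -540.9] [911.4  31.7] 80.5
```

View pics/crop1.png

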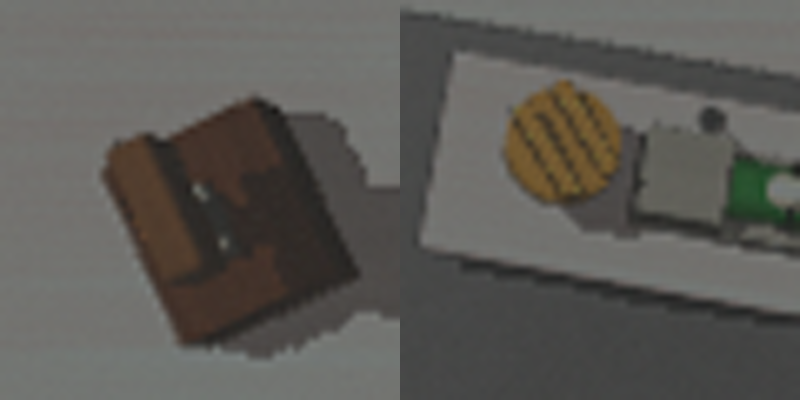

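The crop shows the brown wooden bar across its block, at left about (150,205). The brass head is at right, centred near (562,142), with its stripes running from upper left to lower right. The key and block centres agree to within 1 mm, and all sizes match the description. The box geometry also predicts the foot within 2 mm. I'll go above the key and measure the slot's angle.

```bash
python3 -m handwheel '60 -23.7 -13.8 0 0;60 -23.7 -13.8 0 0;60 -23.7 -13.8 0 0;60 -23.7 -13.8 0 0;60 -23.7 -13.8 0 0;60 -23.7 -13.8 0 0;60 -23.7 -13.8 0 0;60 -23.7 -13.8 0 0;60 -23.7 -13.8 0 0;60 -23.7 -13.8 0 0;60 -23.7 -13.8 0 0;60 -23.7 -13.8 0 0;60 -23.7 -13.8 0 0;60 -23.7 -13.8 0 0;60 -23.7 -13.8 0 0;60 -23.7 -13.8 0 0' 40
python3 - <<'E'
from h import *
np.set_printoptions(precision=1,suppress=True)
c=load('top');z0=.124
# rectify head plane: 0.25 mm/px patch, structure tensor
n=160;g=np.array([658.0,-105.3]);k=.25
yy,xx=np.mgrid[:n,:n];W=np.stack([(g[0]+(xx-n/2)*k)/1e3,(g[1]+(yy-n/2)*k)/1e3,np.full(xx.shape,z0)],-1)
m=proj(c,W.reshape(-1,3)).astype(np.float32).reshape(n,n,2)
im=cv2.remap(cv2.cvtColor(c['pixels'],cv2.COLOR_BGR2GRAY),m[...,0],m[...,1],cv2.INTER_CUBIC).astype(np.float32)
im=cv2.GaussianBlur(im,(0,0),4)
gx=cv2.Sobel(im,cv2.CV_32F,1,0);gy=cv2.Sobel(im,cv2.CV_32F,0,1)
for R in(8,11,14):
    w=((xx-n/2)**2+(yy-n/2)**2)<(R/k)**2
    J=np.array([[(gx*gx)[w].sum(),(gx*gy)[w].sum()],[(gx*gy)[w].sum(),(gy*gy)[w].sum()]])
    e,V=np.linalg.eigh(J);print(R,'dir',np.degrees(np.arctan2(V[1,0],V[0,0]))%180,e)
P=pts(c);hsv=cv2.cvtColor(c['pixels'],cv2.COLOR_BGR2HSV)
p=P[112:140,265:295]*1000
for r in p[4:24,5:24,2]:print(*r.astype(int))
E
```

```text
clock: 1.43
tool_pos: [0.5068, 0.224, 0.2309]
orientation: [[-0.922, 0.388, -0.001], [0.388, 0.922, -0.0], [0.001, -0.001, -1.0]]
contact_force: [-0.2, 0.3, -1.6]
finger_gap: 0.0597
finger_force: 0.0
8 dir 28.85022 [ 25087.1 525391.6]
11 dir 30.778656 [ 52401. 903370.]
14 dir 30.696259 [1.2e+05 1.3e+06]
88 88 87 85 86 86 83 85 86 86 86 87 85 86 86 59 60 58 61
85 86 84 85 89 84 87 87 87 126 85 85 86 87 83 84 87 84 84
86 86 86 90 88 84 87 117 128 127 128 119 85 84 85 84 88 86 84
88 88 86 84 89 120 118 119 129 128 127 124 117 120 87 85 86 84 86
87 87 87 120 121 119 120 119 123 127 125 128 117 120 121 85 83 83 86
86 85 130 127 128 118 120 119 119 125 125 126 128 116 117 116 86 85 84
86 86 128 129 129 117 117 118 116 118 125 126 128 116 117 117 117 83 83
85 119 123 128 127 128 119 118 119 117 123 125 127 128 118 118 116 86 86
86 117 120 127 128 130 127 120 117 120 117 127 126 125 124 118 119 119 83
84 117 118 123 126 127 127 120 118 120 118 123 129 125 126 117 117 118 83
86 121 119 120 124 125 130 129 116 118 118 118 125 125 128 125 116 119 86
86 116 119 119 120 127 128 128 118 121 118 115 118 126 126 127 127 117 84
88 119 118 120 117 122 129 127 128 117 117 118 120 123 125 124 126 116 86
85 120 119 119 121 120 128 128 126 127 120 120 118 120 126 126 128 126 84
84 117 117 118 118 119 122 126 125 127 119 118 116 117 118 125 127 124 83
87 84 119 117 117 118 116 122 125 126 127 118 118 118 118 122 122 83 82
85 85 114 120 116 117 117 118 127 127 128 125 117 117 115 117 88 87 81
87 84 85 114 120 118 121 118 123 127 128 127 117 119 118 86 82 914 85
82 87 82 87 113 117 118 119 118 125 125 119 120 117 84 85 85 82 87
84 87 87 88 82 87 113 116 115 119 116 114 86 84 85 85 85 85 84
```

Run:
```python
from h import *
np.set_printoptions(precision=1,suppress=True)
c=load('top');P=pts(c)*1000
sub=np.zeros((384,512),bool);sub[112:140,266:292]=1
def run(th):
    m=sub&(P[...,2]>th)&(P[...,2]<135)
    n,l,st,_=cv2.connectedComponentsWithStats(m.astype(np.uint8),connectivity=4)
    cs=[];an=[]
    for i in range(1,n):
        if st[i,4]<20:continue
        q=P[l==i];r=cv2.minAreaRect(q[:,:2].astype(np.float32));d=q[:,:2]-q[:,:2].mean(0)
        v=np.linalg.svd(d)[2][0];a=np.degrees(np.arctan2(v[1],v[0]))%180
        print(th,st[i,4],q.mean(0),np.array(r[0]),np.array(r[1]),r[2],'ang',a);cs.append(q[:,:2].mean(0));an.append(a)
    if len(cs)==2:
        d=cs[1]-cs[0];print('centre',np.mean(cs,0),'gap',np.linalg.norm(d),'normal-90',np.degrees(np.arctan2(d[1],d[0]))%180-90,'mean ang',np.mean(an))
run(123);run(124.5)
m=sub&(P[...,2]>112)&(P[...,2]<135);q=P[m];print(cv2.minEnclosingCircle(q[:,:2].astype(np.float32)))
```

```text
123 50 [ 661.7 -111.8  126.6] [ 662.  -112.1] [32.9  6.5] 31.018558502197266 ang 32.5135011551244
123 48 [653.8 -99.  127.5] [654.  -99.2] [32.3  6.2] 32.47491455078125 ang 32.4465589302707
centre [ 657.8 -105.4] gap 15.012070891585852 normal-90 31.729580119022287 mean ang 32.48003004269755
124.5 46 [ 661.7 -112.1  126.8] [ 662.  -112.2] [32.9  6.5] 31.545730590820312 ang 32.1890732528808
124.5 45 [653.7 -99.3 127.7] [654.1 -99.3] [32.3  6. ] 32.47491455078125 ang 32.14879715624761
centre [ 657.7 -105.7] gap 15.075361296395316 normal-90 31.870709783546516 mean ang 32.16893520456421
((658.4147338867188, -105.30626678466797), 19.369998931884766)
```

```bash
python3 -m handwheel '60 0 0 8 -6.1;60 0 0 8 -6.1;60 0 0 8 -6.1;60 0 0 8 -6.1;60 0 0 8 -6.1;60 0 0 8 -6.1;60 0 0 8 -6.1;60 0 0 8 -6.1;60 0 0 0 0;60 0 0 0 0'
```

```text
clock: 2.27
tool_pos: [0.5059, 0.225, 0.1667]
orientation: [[-0.901, -0.435, -0.002], [-0.435, 0.901, -0.001], [0.002, -0.0, -1.0]]
contact_force: [0.1, 0.1, 0.4]
finger_gap: 0.06
finger_force: 0.0
```

```bash
python3 -m handwheel '60 0 0 14 0;60 0 0 14 0;60 0 0 14 0;60 0 0 14 0;60 0 0 14 0;60 0 0 14 0;60 0 0 10 0;60 0 0 4 0;60 0 0 0 0;0 0 0 0 0;0 0 0 0 0;0 0 0 0 0;0 0 0 0 0;0 0 0 0 0;0 0 0 0 0;0 0 0 0 0;0 0 0 0 0;0 0 0 0 0' 70
```

```text
clock: 3.77
tool_pos: [0.5069, 0.2257, 0.0702]
orientation: [[-0.899, -0.438, 0.001], [-0.438, 0.899, 0.001], [-0.002, 0.0, -1.0]]
contact_force: [0.1, -0.3, 6.1]
finger_gap: 0.0152
finger_force: 68.6
```

```bash
python3 -m handwheel '0 0 0 -3 0;0 0 0 -5 0;0 0 0 -5 0;0 0 0 -6 0;0 0 0 -6 0;0 0 0 -6 0;0 0 0 -6 0;0 0 0 -10 0;0 0 0 -10 0;0 0 0 -12 0;0 0 0 -12 0;0 0 0 -14 0;0 0 0 -14 0;0 0 0 -14 0;0 0 0 -14 0;0 0 0 -10 0;0 0 0 -5 0;0 0 0 0 0;0 0 0 0 0'
python3 - <<'E'
from h import *
np.set_printoptions(precision=1,suppress=True)
a=cam('side')
s=robot.observe();print(s['contact_force'],s['tool_pos'],s['ft_torque'])
q=proj(a,s['tool_pos'])[0].astype(int);print(q)
x,y=q;cv2.imwrite('pics/crop2.png',cv2.resize(a['pixels'][y-60:y+60,x-60:x+60],(600,600),interpolation=cv2.INTER_CUBIC))
Q=pts(a)*1000
m=np.zeros((384,512),bool);m[y-10:y+50,x-20:x+20]=1
m&=(np.abs(Q[...,0]-s['tool_pos'][0]*1e3)<40)&(np.abs(Q[...,1]-s['tool_pos'][1]*1e3)<40)
for z0 in range(120,260,10):
    k=m&(Q[...,2]>z0)&(Q[...,2]<=z0+10)
    if k.sum()>2:
        p=Q[k];print(z0,k.sum(),p.mean(0),np.ptp(p[:,0]),p[:,2].min())
E
```

```text
clock: 5.35
tool_pos: [0.5063, 0.2252, 0.2211]
orientation: [[-0.899, -0.438, -0.0], [-0.438, 0.899, -0.0], [0.0, 0.0, -1.0]]
contact_force: [-0.7, 0.6, -1.2]
finger_gap: 0.0152
finger_force: 68.1
[-0.8 -1.1 -2. ] [0.5 0.2 0.2] [ 0.  0. -0.]
[247 117]
160 23 [504.5 222.8 165.3] 24.1579007407542 160.8143703484395
170 30 [505.  223.2 174.9] 24.09844940782233 170.00308460119845
180 29 [504.3 222.3 185.5] 23.99827887196824 180.35899315899923
190 20 [504.7 220.9 195. ] 23.91861362865137 191.48040366603243
200 13 [506.1 219.7 205.6] 8.942602162268827 201.44081337378506
210 10 [505.1 220.8 214. ] 8.862879980366074 210.6325255888839
220 35 [505.2 212.8 226.6] 47.125916592731926 221.5714845366928
230 54 [504.  211.3 235.1] 46.96675056077362 230.11019658310948
240 58 [503.9 211.  245.2] 46.813824342797716 240.0972534492179
250 41 [503.7 211.  253.5] 43.75295456440756 250.00086119725302
```

View pics/crop2.png

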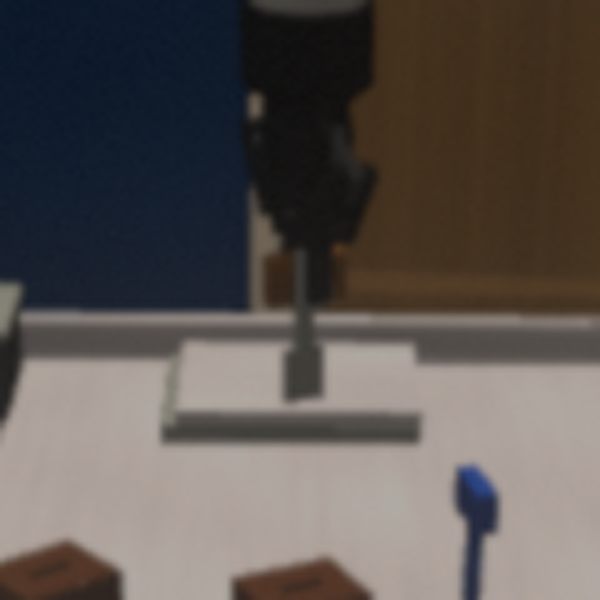

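The crop shows the key upright in the gripper. Its blade tip is at about (303,398), clear of the block, and the depth data puts the tip at z ≈ 161 mm. Next I move over the foot.

```bash
python3 -m handwheel '0 0.4 -10.2 0 0;0 0.4 -20.2 0 0;0 0.4 -20.2 0 0;0 0.4 -20.2 0 0;0 0.4 -20.2 0 0;0 0.4 -20.2 0 0;0 0.4 -20.2 0 0;0 0.4 -20.2 0 0;0 0.4 -20.2 0 0;0 0.4 -20.2 0 0;0 0.4 -20.2 0 0;0 0.4 -20.2 0 0;0 0.4 -20.2 0 0;0 0.4 -20.2 0 0;0 0.4 -20.2 0 0;0 0.4 -20.2 0 0;0 0.4 -20.2 0 0;0 0.4 -20.2 0 0;0 0 -10 0 -3.1;0 0 0 0 -3.1'
python3 -m handwheel '0 0 0 0 0;0 0 0 0 0;0 0 0 0 0'
```

```text
clock: 7.07
tool_pos: [0.6586, -0.1098, 0.2198]
orientation: [[-0.848, -0.53, -0.002], [-0.53, 0.848, -0.003], [0.003, -0.001, -1.0]]
contact_force: [0.3, -0.5, -0.7]
finger_gap: 0.0151
finger_force: 68.3
clock: 7.32
tool_pos: [0.6588, -0.1046, 0.2208]
orientation: [[-0.847, -0.531, -0.001], [-0.531, 0.847, 0.0], [0.001, 0.001, -1.0]]
contact_force: [-0.8, 1.0, -1.2]
finger_gap: 0.0152
finger_force: 68.2
```

```bash
python3 -m handwheel '0 0 0 8 0;0 0 0 8 0;0 0 0 8 0;0 0 0 4 0;0 0 0 0 0;0 0 0 0 0'
python3 - <<'E'
from h import *
a=cam('side');s=robot.observe();p=s['tool_pos'].copy() if hasattr(s['tool_pos'],'copy') else np.array(s['tool_pos'])
p=np.array(p);p[2]-=.06;x,y=proj(a,p)[0].astype(int);print(x,y,s['tool_pos'])
cv2.imwrite('pics/crop3.png',cv2.resize(a['pixels'][y-30:y+30,x-30:x+30],(600,600),interpolation=cv2.INTER_CUBIC))
np.set_printoptions(precision=1,suppress=True)
Q=pts(a)*1000;m=np.zeros((384,512),bool);m[y-30:y+25,x-20:x+20]=1
m&=(np.abs(Q[...,0]-658)<30)&(np.abs(Q[...,1]+105)<30)
for z0 in range(112,180,4):
    k=m&(Q[...,2]>z0)&(Q[...,2]<=z0+4)
    if k.sum()>2:
        q=Q[k];print(z0,k.sum(),q.mean(0),q.min(0)[:2],q.max(0)[:2])
E
```

```text
clock: 7.82
tool_pos: [0.6588, -0.1047, 0.1927]
orientation: [[-0.847, -0.532, -0.001], [-0.532, 0.847, 0.0], [0.001, 0.001, -1.0]]
contact_force: [-0.3, 0.7, -0.4]
finger_gap: 0.0151
finger_force: 68.3
312 199 [ 0.65905201 -0.10481167  0.19332067]
112 22 [ 656.1 -118.8  114. ] [ 639.9 -124. ] [ 675.2 -106.9]
116 43 [ 658.2 -116.2  118.1] [ 639.6 -126.2] [ 676.4 -101.7]
120 33 [ 656.7 -109.7  122. ] [ 639.7 -123.8] [675.7 -93.9]
124 48 [ 656.2 -110.1  126.3] [ 639. -123.] [676.2 -95.3]
128 5 [ 668.7 -106.8  128.9] [ 663.9 -111.7] [ 672.7 -100.3]
132 10 [ 656.8 -108.5  134.5] [ 647.4 -113.2] [668.4 -99.3]
136 13 [ 656.9 -108.   137.8] [ 647.  -114.5] [ 667.7 -100.9]
140 14 [ 658.4 -107.3  142.2] [ 647.1 -114.3] [ 667.3 -101.5]
144 11 [ 655.3 -108.4  145.8] [ 646.2 -114. ] [ 666.9 -101.9]
148 15 [ 658.7 -106.5  149.8] [ 646.3 -112.1] [669.3 -99.5]
152 13 [ 655.5 -108.7  153.6] [ 645.9 -115.3] [ 668.7 -101.3]
156 15 [ 656.6 -108.1  157.9] [ 645.7 -113.2] [ 668.4 -100.8]
160 14 [ 657.1 -108.3  162. ] [ 645.4 -113.3] [668.3 -98.8]
164 15 [ 656.3 -108.4  165.9] [ 647.5 -112.4] [668.  -98.2]
168 9 [ 656.3 -109.   169.9] [ 652.2 -113.4] [ 661.6 -104.4]
172 8 [ 656.3 -110.2  174.3] [ 652.4 -112.1] [ 660.9 -104.5]
176 9 [ 656.6 -107.6  178. ] [ 652.1 -110.1] [ 663.5 -103.1]
```

View pics/crop3.png

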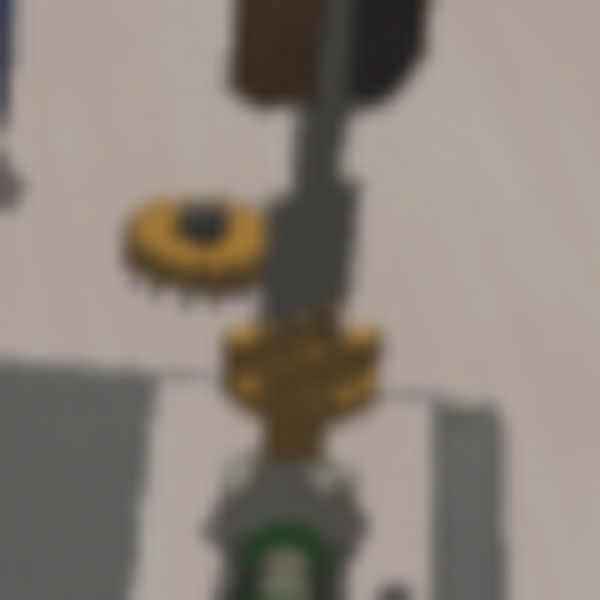

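The crop shows the blade tip at about (305,310), directly over the slot between the brass bars at (305,355). Depth agrees within 1 mm. I'll lower it into the slot.

```bash
python3 -m handwheel '0 0 0 3 0;0 0 0 3 0;0 0 0 2 0;0 0 0 2 0;0 0 0 2 0;0 0 0 0 0;0 0 0 0 0'; python3 -m handwheel '0 0 0 1 0;0 0 0 1 0;0 0 0 1 0;0 0 0 0 0;0 0 0 0 0'
```

```text
clock: 8.45
tool_pos: [0.6589, -0.1048, 0.1811]
orientation: [[-0.847, -0.532, -0.0], [-0.532, 0.847, 0.0], [0.0, 0.0, -1.0]]
contact_force: [0.1, -0.4, -0.8]
finger_gap: 0.015
finger_force: 68.3
clock: 8.87
tool_pos: [0.6592, -0.1048, 0.1787]
orientation: [[-0.847, -0.532, 0.001], [-0.532, 0.847, -0.0], [-0.0, -0.0, -1.0]]
contact_force: [0.4, 0.2, 2.4]
finger_gap: 0.0152
finger_force: 68.6
```

```bash
python3 -m handwheel '0 -0.2 0.2 1 0;0 -0.2 0.2 1 0;0 -0.2 0.2 1 0;0 -0.2 0.2 1 0;0 -0.2 0.2 1 0;0 -0.2 0.2 1 0;0 0 0.2 1 0;0 0 0 0 0;0 0 0 0 0;0 0 0 0 0'; python3 -m handwheel '0 0 0 0.5 0;0 0 0 0.5 0;0 0 0 0 0;0 0 0 0 0'
```

```text
clock: 9.7
tool_pos: [0.6594, -0.1031, 0.1714]
orientation: [[-0.847, -0.532, 0.0], [-0.532, 0.847, -0.0], [-0.0, -0.0, -1.0]]
contact_force: [1.1, -0.6, 3.9]
finger_gap: 0.015
finger_force: 69.1
clock: 10.03
tool_pos: [0.6595, -0.103, 0.1711]
orientation: [[-0.847, -0.532, 0.001], [-0.532, 0.847, 0.0], [-0.001, -0.0, -1.0]]
contact_force: [-1.5, 1.1, 7.0]
finger_gap: 0.015
finger_force: 69.6
```

```bash
python3 -m handwheel '0 0 0 0.5 0;0 0 0 0.5 0;0 0 0 0 0;0 0 0 0 0;0 0 0 0 0;0 0 0 0 0;0 0 0 0 0'
python3 - <<'E'
from h import *
s=robot.observe();print(s['contact_force'],s['joint_pos'])
a=cam('side');b=cam('top');P=[(.6413,-.2,.108)]
x,y=proj(a,P)[0].astype(int);X,Y=proj(b,P)[0].astype(int);print(x,y,X,Y)
A=cv2.resize(a['pixels'][y-30:y+30,x-30:x+30],(400,400),interpolation=cv2.INTER_CUBIC)
B=cv2.resize(b['pixels'][Y-30:Y+30,X-30:X+30],(400,400),interpolation=cv2.INTER_CUBIC)
cv2.imwrite('pics/vial1.png',np.hstack([A,B]))
E
```

```text
clock: 10.62
tool_pos: [0.6597, -0.103, 0.1709]
orientation: [[-0.847, -0.532, 0.002], [-0.532, 0.847, 0.0], [-0.002, -0.001, -1.0]]
contact_force: [-2.7, 0.9, 11.4]
finger_gap: 0.0149
finger_force: 70.2
[-2.65905707  0.85060131 11.36147944] [-0.10186338  0.517421    0.31325399  1.33985539 -0.15892094  1.30697262
  2.34607603]
309 230 321 135
```

View pics/vial1.png

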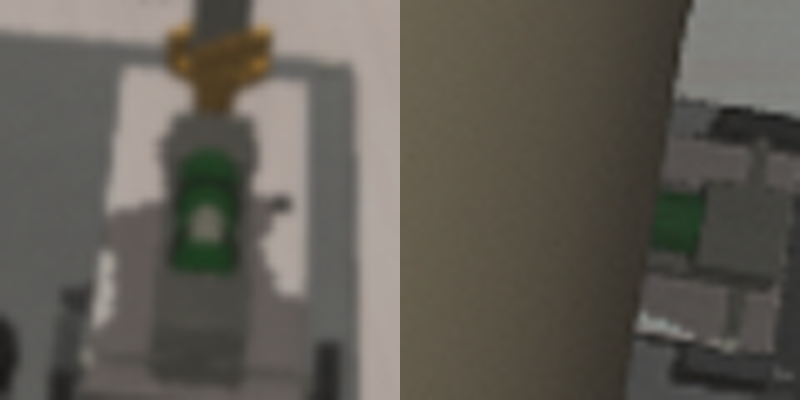

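The left half (side view) shows the dark ring lines at about (207,185) and (207,238), with the white bubble at about (206,223), below the middle on the hinge side. In the top view the arm hides the vial. I'll measure the bubble from the side view, then start turning clockwise.

```bash
cat > bub.py <<'E'
from h import *
np.set_printoptions(precision=1,suppress=True)
def bub(show=True):
    a=cam('side');z=.107
    d=np.array([.1668,.986,0]);mid=np.array([.6430,-.1961,z])
    t=np.arange(-40,41,1.0);n=np.array([.986,-.1668,0])
    W=np.array([[mid+d*ti/1e3+n*w/1e3 for w in(-2,-1,0,1,2)] for ti in t])
    m=proj(a,W.reshape(-1,3)).astype(np.float32).reshape(len(t),5,2)
    p=cv2.remap(a['pixels'],m[...,0],m[...,1],cv2.INTER_LINEAR).astype(float).mean(1)
    white=np.minimum(p[:,0],p[:,2]);g=p[:,1]
    k=np.abs(t)<34;w=np.clip(white-(white[k].min()+white[k].max())/2,0,None)*k
    if show:
        for i in range(0,len(t),2):print(int(t[i]),int(white[i]),int(g[i]),end=' | ')
    print('\nbubble',(w*t).sum()/w.sum())
if __name__=='__main__':
    import sys
    bub(len(sys.argv)<2);s=robot.observe();print(np.array(s['contact_force']),np.array(s['ft_torque']),np.array(s['tool_pos'])*1e3,np.round(s['joint_pos'],2),s['clock'])
E
python3 bub.py
python3 -m handwheel '0 0 0 0 3;0 0 0 0 3;0 0 0 0 3;0 0 0 0 3;0 0 0 0 3;0 0 0 0 3;0 0 0 0 0;0 0 0 0 0;0 0 0 0 0;0 0 0 0 0;0 0 0 0 0;0 0 0 0 0;0 0 0 0 0'
python3 bub.py
```

```text
-40 50 65 | -38 41 60 | -36 36 60 | -34 31 59 | -32 31 60 | -30 32 61 | -28 34 62 | -26 40 66 | -24 49 71 | -22 60 79 | -20 72 89 | -18 80 95 | -16 85 98 | -14 86 99 | -12 86 98 | -10 85 97 | -8 83 96 | -6 78 92 | -4 72 88 | -2 61 80 | 0 49 71 | 2 42 66 | 4 35 62 | 6 32 59 | 8 32 56 | 10 32 52 | 12 31 48 | 14 31 48 | 16 31 50 | 18 32 53 | 20 32 57 | 22 32 60 | 24 33 61 | 26 35 62 | 28 38 63 | 30 43 65 | 32 49 67 | 34 55 70 | 36 60 72 | 38 65 73 | 40 66 74 | 
bubble -12.059425231368731
[-3.1  0.5 12.5] [0.2 0.8 0. ] [ 659.6 -103.   170.9] [-0.1  0.5  0.3  1.3 -0.2  1.3  2.4] 10.7667
clock: 11.85
tool_pos: [0.66, -0.103, 0.171]
orientation: [[-0.97, -0.245, 0.003], [-0.245, 0.97, -0.0], [-0.002, -0.001, -1.0]]
contact_force: [-0.5, 1.4, 10.9]
finger_gap: 0.0149
finger_force: 70.0
-40 50 65 | -38 41 60 | -36 36 59 | -34 31 59 | -32 30 60 | -30 30 60 | -28 32 61 | -26 35 63 | -24 40 66 | -22 49 72 | -20 60 80 | -18 70 87 | -16 80 94 | -14 84 97 | -12 85 98 | -10 85 97 | -8 84 96 | -6 81 94 | -4 77 90 | -2 67 83 | 0 55 74 | 2 46 68 | 4 37 62 | 6 34 60 | 8 32 57 | 10 32 53 | 12 31 49 | 14 30 48 | 16 31 49 | 18 31 52 | 20 32 57 | 22 33 59 | 24 33 61 | 26 35 62 | 28 38 63 | 30 42 64 | 32 47 66 | 34 53 68 | 36 59 70 | 38 64 72 | 40 66 73 | 
bubble -10.433350488934636
[-1.5  0.5 11.6] [0.2 0.3 0. ] [ 660.  -103.   170.9] [-0.1  0.5  0.4  1.3 -0.2  1.3  2. ] 11.9
```

```bash
python3 -m handwheel '0 0 0 0 3;0 0 0 0 3;0 0 0 0 3;0 0 0 0 3;0 0 0 0 3;0 0 0 0 3;0 0 0 0 3;0 0 0 0 3;0 0 0 0 3;0 0 0 0 3;0 0 0 0 0;0 0 0 0 0;0 0 0 0 0;0 0 0 0 0;0 0 0 0 0;0 0 0 0 0;0 0 0 0 0'
python3 bub.py
```

```text
clock: 13.32
tool_pos: [0.6599, -0.1034, 0.171]
orientation: [[-0.962, 0.273, 0.002], [0.273, 0.962, -0.0], [-0.002, 0.0, -1.0]]
contact_force: [-2.1, 0.4, 10.8]
finger_gap: 0.0148
finger_force: 70.0
-40 51 65 | -38 41 60 | -36 37 60 | -34 32 59 | -32 31 60 | -30 31 61 | -28 31 61 | -26 31 61 | -24 31 61 | -22 32 60 | -20 33 57 | -18 37 56 | -16 44 57 | -14 54 65 | -12 67 77 | -10 76 87 | -8 84 96 | -6 86 98 | -4 86 97 | -2 85 96 | 0 83 95 | 2 78 91 | 4 73 87 | 6 62 78 | 8 50 68 | 10 41 60 | 12 34 52 | 14 31 49 | 16 31 48 | 18 31 50 | 20 32 55 | 22 33 59 | 24 33 60 | 26 34 62 | 28 36 63 | 30 39 64 | 32 45 65 | 34 50 67 | 36 57 70 | 38 64 73 | 40 66 73 | 
bubble -3.530487804878049
[-2.   1.5 12.1] [-0.   0.5 -0. ] [ 659.9 -103.4  171. ] [-0.2  0.5  0.5  1.4 -0.2  1.3  1.6] 13.3667
```

```bash
python3 -m handwheel '0 0 0 0 3;0 0 0 0 3;0 0 0 0 3;0 0 0 0 0;0 0 0 0 0;0 0 0 0 0;0 0 0 0 0;0 0 0 0 0;0 0 0 0 0;0 0 0 0 0'
python3 bub.py
python3 - <<'E'
from h import *
a=load('side');cv2.imwrite('pics/vial2.png',cv2.resize(a['pixels'][200:250,285:335],(600,600),interpolation=cv2.INTER_CUBIC))
E
```

```text
clock: 14.2
tool_pos: [0.6598, -0.1035, 0.1709]
orientation: [[-0.907, 0.42, 0.002], [0.42, 0.907, -0.0], [-0.002, 0.0, -1.0]]
contact_force: [-1.7, -0.7, 12.1]
finger_gap: 0.015
finger_force: 70.1
-40 51 65 | -38 41 60 | -36 36 60 | -34 32 60 | -32 31 61 | -30 31 61 | -28 31 61 | -26 31 61 | -24 31 61 | -22 31 59 | -20 31 56 | -18 33 53 | -16 35 50 | -14 44 57 | -12 56 68 | -10 69 81 | -8 82 95 | -6 87 99 | -4 89 101 | -2 88 100 | 0 86 98 | 2 83 95 | 4 79 92 | 6 71 85 | 8 61 77 | 10 51 69 | 12 42 60 | 14 36 54 | 16 32 49 | 18 32 51 | 20 32 56 | 22 33 59 | 24 33 61 | 26 34 62 | 28 35 63 | 30 38 64 | 32 43 65 | 34 48 66 | 36 55 70 | 38 62 72 | 40 65 74 | 
bubble -2.0740359897172236
[-1.7 -0.7 11.6] [-0.1  0.6  0.1] [ 659.8 -103.5  170.9] [-0.2  0.5  0.5  1.4 -0.3  1.3  1.4] 14.25
```

View pics/vial2.png

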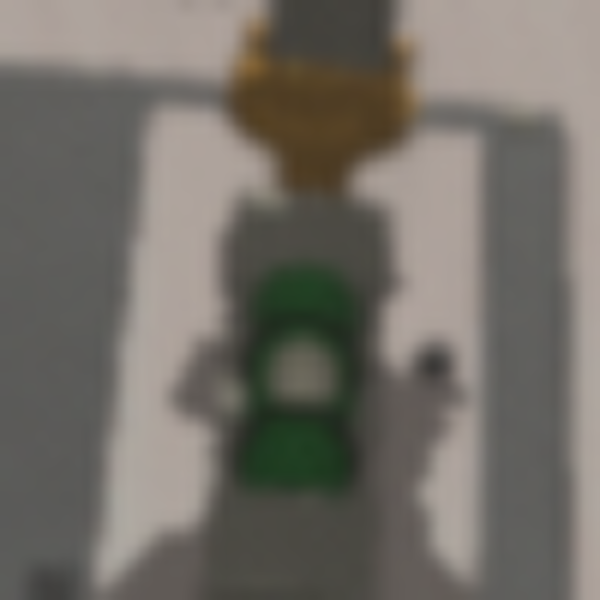

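The crop shows the bubble at (302,370) between the ring lines at y≈325 and y≈412. The profile puts it 1–2 mm to the hinge side of the rings' middle, so I'll turn about 8° more to centre it.

```bash
python3 -m handwheel '0 0 0 0 3;0 0 0 0 3;0 0 0 0 1.5;0 0 0 0 0;0 0 0 0 0;0 0 0 0 0;0 0 0 0 0;0 0 0 0 0;0 0 0 0 0;0 0 0 0 0;0 0 0 0 0'
python3 bub.py
```

```text
clock: 15.17
tool_pos: [0.6597, -0.1035, 0.1709]
orientation: [[-0.845, 0.535, 0.002], [0.535, 0.845, -0.0], [-0.002, 0.001, -1.0]]
contact_force: [-2.8, -0.6, 12.2]
finger_gap: 0.0151
finger_force: 70.1
-40 51 65 | -38 41 60 | -36 37 60 | -34 32 60 | -32 31 61 | -30 31 61 | -28 31 61 | -26 31 61 | -24 31 61 | -22 31 59 | -20 31 56 | -18 31 53 | -16 32 49 | -14 38 53 | -12 47 62 | -10 60 74 | -8 73 88 | -6 81 95 | -4 87 100 | -2 88 100 | 0 87 99 | 2 85 98 | 4 83 96 | 6 79 92 | 8 73 87 | 10 62 77 | 12 49 65 | 14 41 56 | 16 34 50 | 18 32 51 | 20 32 56 | 22 32 59 | 24 32 61 | 26 33 63 | 28 35 63 | 30 38 64 | 32 43 65 | 34 48 66 | 36 54 69 | 38 60 71 | 40 64 73 | 
bubble -0.06473594548551896
[-2.2  0.7 10.7] [-0.1  0.7  0.1] [ 659.7 -103.6  171. ] [-0.2  0.6  0.5  1.4 -0.3  1.3  1.3] 15.2167
```

```bash
python3 -c "
from rig import order
print(order.close_job())"
```

```text
the job is handed in; nothing more can be done
None
```

I handed the job in with the key still gripped in the foot head's slot, pressing at about 11 N with the shelf at its stop and the bubble measured within about 1 mm of the middle; the hand-in returned no verdict.

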